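# Clear and level the spring tilt table of a woodworking jig

## Robot

A 6-joint arm with a two-finger parallel gripper is mounted at the origin on the work surface. World frame = base frame: x ahead of the robot, y to its left, z up, the work surface at z = 0. Lengths are in m, angles in rad, forces in N, time in s.
With the tool pointing down it reaches from about 0.35 to 0.975 m from the base axis. Payload 4.9 kg.
Tool frame: the origin (TCP) lies between the finger pads; the fingertips stand 22 mm ahead of it and the grasp point (between the pads) lies 3 mm ahead of it; z points along the fingers, y is the line along which they close (so a half turn about z gives the same grasp; the last joint's range is limited). The gripper opens to 85 mm and grips with 20 to 120 N. Pads are 22 mm wide; open, the fingers measure 114 mm over their backs; the gripper's body (76 mm by 85 mm) begins 54 mm behind the grasp point. The pads swing forward as they close: fully open they stand 13 mm farther back than shut.
Start: joints at [1.202, 0.053, 1.613, -0, 1.476, -0.119], TCP at [0.154, 0.606, 0.224] pointing down, gripper open.
Joint ranges: [-3.01, 3.01], [-1.01, 2.22], [0.06, 2.58], [-1.02, 4.17], [0.09, 2.62], [-3.14, 3.14]. Speed limits (rad/s): [2.57, 2.57, 3.14, 3.14, 3.14, 3.14].

## Interface

Orientations are given as a unit quaternion [w, x, y, z].
In Python, from plant import state, grab_frame, get_calibration, job_done, recognise, regions_of gives the robot as it stands.
- The arm moves only by the tool apply_moves, never from a script. Its argument "targets" is a list of rows, each an object with "translation": the shift along the tool's x, y, z normalised to -1 to 1, where 1 is 100 mm, a list of three; "twist": the turn about the tool's z normalised to -1 to 1, where 1 is 0.1 rad; "hand": the opening, from 0 (shut) to 1 (fully open). A call has 1 to 8 rows; each row shifts and turns the commanded pose from where the row before left it, along the tool's axes as they then stand; what a row does not reach is not made up. A row lasts 1/10 s, in which the tool goes at most 50 mm and 8.59 degrees, less where a joint would pass 70% of its speed; a pose out of reach is approached as far as the arm can. A call with a number of a shift or a turn outside -1 to 1 is refused whole. A call with a gripper value outside its range is refused whole. The fingers move at their own pace and stop on an object; the grip force is fixed at half the most. Time passes only in rows, so rows that do not move let the fingers close. It gives the time, the measured TCP pose, the force, the opening and the grip force at its end, in the units of the state.
- state(): the state, without advancing time (a new reading comes with each control period).
- grab_frame(name): name is "scene" or "top" or "wrist"; returns the picture (420x560x3 uint8, red, green, blue); there is no depth.
- get_calibration(name): a dict with "camera_matrix" (3x3 intrinsics, pixels), "D" ([k1, k2, p1, p2, k3] as OpenCV has them; the pictures are not rectified), "pose" (4x4, takes a point from camera to world coordinates). Camera axes: x right, y up, looking along -z (the intrinsics and any distortion apply to the point x, -y, -z); pixel columns grow to the right and rows downward; lengths in m; the calibration is good to about 2 mm. A picture is of the moment at which its call begins: read the wrist's pose just before it. get_calibration takes no time and is no camera call; for the wrist camera it gives the pose at the moment of the call.
- job_done(): hands the job in; it is judged then, once.
Trained networks look in the newest picture that a camera, given by its name, has taken for a name from the list of things; names that differ only in an ending like _2 or _b are one class to them, and where a whole thing is asked for, a point or a joint stands for the part that bears it (a point fixed in the world has none). Each returns a list of dicts, best first, with "score" (0 to 1); they miss things now and then, are a little off and sometimes report something else, mostly with a low value. They report only what shows in the picture. A call takes as long as a camera call.
- recognise(camera, query): "point" ([x, y, z] in m, in world coordinates, good to about 4 mm: the middle of the surface that is visible of it).
- regions_of(camera, query): "pixels" (420x560 bool, what is visible of it).
The state is a dict: "time": time; "joint_pos": joint angles; "joint_vel": joint speeds; "joint_efforts": joint torques, N m; "tool_pos": TCP position; "tool_rot": TCP orientation; "contact_force": force on the tool from outside, world axes, zero at the start; "ft_torque": the same for the moment, N m; "gripper_width": opening from 0.0 (shut) to 1.0 (fully open); "grasp_force": force on a finger pad.
Only numpy, scipy, OpenCV 4.12 (cv2) and the standard library are available. Lean on these libraries where they do the work, as an engineer would, in place of code of your own. Each camera call takes 0.05 s, during which the arm holds its last target. There are 200 camera calls.

## Task

Two wood offcuts have been left under the raised, spring-loaded tilt table of the jig, so it cannot go down. Take both out and put them in the grey offcut tray, then push the table down until it lies level and its side catch snaps over it, and leave it latched. Do not disturb the glue bottle or the varnish can.

Things in the scene. Friction and masses are not known exactly. Their poses are not given: they have to be found in the camera images.
- jig: Fixed plywood jig. Origin on the bench top (z=0); x points from its open mouth (robot side at yaw 0) to the hinge, y left. Base board 300x330 mm, 12 thick, x -140 to 160. Two rests 16 mm wide, 50 high at x 30 to 60, y +-120. Two hinge blocks 50 mm wide, 62 high at x 125 to 149, y +-125.
- tilt_table (a joint): Tilt table angle, rad: 0 = level (firm stop), positive = front edge raised; the spring holds it at 0.68 at the start. Pressing near the front edge takes about 3 N at first, 8 N near level, and about 5 N more in the last 30 mm for the catch. Released before it latches, it springs up; latched, it rests at 0.01 to 0.02.
- hinge_axis (a point): Mid-point of the table's hinge axis, at x 120, z 56 mm of the jig; the axis runs along the jig's y, through the middle of the plate's thickness. The table is a plywood plate 12 mm thick, 260 mm wide, reaching 240 mm from the axis towards the mouth. Level, its underside is 50 and its top 62 mm above the bench.
- table_edge (a point): Middle of the tilt table's front edge, on its upper face (6 mm above the plane through the hinge axis); moves with the table, with the table's axes (x towards the hinge). Raised, it is about 210 mm high and 53 mm nearer the hinge than when level; what stands under it is reached with a tool leaning 30 to 45 degrees back out of the mouth.
- catch (a joint): Angle in rad of the steel snap hook at the table's left side: 0 = upright, sprung to rest there; positive = pushed aside towards the hinge. The descending table's side pin (8 mm thick, 130 mm from the hinge) pushes it aside by about 0.15 rad; it snaps back over the pin when the table is level, and holds the table down.
- catch_nose (a point): Nose of the snap hook, at x = -10, y = +148, z = 64 mm of the jig; the hook is 7 mm thick and stands up to 86 mm above the bench.
- tongue_center (a point): Centre of the tongue offcut: light pine 58 mm long (its x), 52 high, standing on the jig's board under the raised table. Its lower 26 mm are 44 mm wide (its y); its upper 26 mm are a tongue 20 mm wide along the middle, to be gripped across y. Centre 26 mm above its underside; about 70 g.
- plain_center (a point): Centre of the plain offcut: darker block 52 mm long (its x), 32 wide (its y), 52 high, standing on the jig's board beside the other one; centre 26 mm above its underside; 60 g. Both offcuts' centres lie 18 to 34 mm behind the raised table's edge, 50 to 64 mm left or right of the jig's middle (may be swapped), turned up to 0.25 rad.
- tray_in (a point): Centre of the inner floor of the fixed grey open offcut tray, 6 mm above the bench; 208 x 208 mm inside, walls 6 mm thick and 45 mm high. Its axes are the tray's. It stands to the left or the right front of the jig.
- organiser: Fixed black parts case with a clear top, 200 x 200 mm, 57 mm high (origin at the centre of its underside), on the other side from the tray. Only an obstacle.
- glue: Loose white glue bottle, 60 mm across, 190 mm high, origin at the centre of its underside; bystander, leave where it is.
- varnish: Loose steel varnish can, 84 mm across, 110 mm high, origin at the centre of its underside; bystander, leave where it is.

How it is judged:
By the outcome, as a careful person would: the job done as asked, in the order asked, and still so for the second after the job is handed in, with the robot touching nothing.
It also fails if it takes over 72 s, if anything falls off the work surface, if the arm or the gripper's body presses on something with over 40 N, if the wrist force passes 120 N, or if a joint passes its speed limit or range.

## Working session

There is one attempt and no reset: what is moved stays moved. The work goes in short steps, Python scripts to look and compute and a tool call to move; the robot and the scene stay as the last step left them, time stands still between calls to the robot, and variables do not carry over. Pictures are saved under pics/ and viewed, at most 10 in all, crops included, and the job is handed in when it is done.

Besides the shell and the picture viewer there is one more tool, called after "Call:" as name(argument=value, ...) on one line, values as JSON. apply_moves: Moves the arm, as the interface text tells. Its arguments: {"type":"object","properties":{"targets":{"type":"array"}},"required":["targets"]}

```bash
mkdir -p pics; ls; python3 - <<'E'
from plant import *
import cv2,numpy as np
s=state();print(s['tool_pos'],s['tool_rot'],s['time'])
a=grab_frame('scene');
qs=['jig','tilt_table','tongue_center','plain_center','glue','varnish','organiser','catch','tray_in','table_edge']
def show(c):
    for q in qs:
        try: print(c,q,[(np.round(r['point'],3).tolist(),round(r['score'],2)) for r in recognise(c,q)[:2]])
        except Exception as e: print(q,e)
show('scene')
b=grab_frame('top'); show('top')
cv2.imwrite('pics/scene.png',a[:,:,::-1]);cv2.imwrite('pics/top.png',b[:,:,::-1])
for c in('scene','top'): 
    k=get_calibration(c);print(np.round(k['camera_matrix'],1).tolist(),k['D'],np.round(k['pose'],3).tolist())
E
```

```text
pics
[0.15428434 0.60500974 0.22286984] [-2.41423069e-04  1.24562074e-01  9.92211293e-01 -9.90899037e-04] 0.0
scene jig [([0.675, -0.017, 0.098], 0.63)]
scene tilt_table [([0.644, -0.024, 0.137], 0.93)]
scene tongue_center []
scene plain_center []
scene glue [([0.531, -0.232, 0.094], 0.72)]
scene varnish [([0.691, 0.213, 0.092], 0.83)]
scene organiser [([0.448, 0.352, 0.051], 0.63)]
scene catch [([0.667, 0.116, 0.057], 0.65)]
scene tray_in [([0.428, -0.401, 0.007], 0.59)]
scene table_edge [([0.648, -0.026, 0.139], 0.95)]
top jig [([0.589, -0.023, 0.077], 0.61)]
top tilt_table [([0.623, -0.03, 0.155], 0.71), ([0.505, -0.227, 0.128], 0.71)]
top tongue_center [([0.541, -0.069, 0.039], 0.63)]
top plain_center [([0.572, 0.035, 0.07], 0.65), ([0.586, -0.026, 0.076], 0.29)]
top glue [([0.503, -0.231, 0.131], 0.77)]
top varnish []
top organiser [([0.401, 0.352, 0.053], 0.6)]
top catch []
top tray_in [([0.422, -0.395, 0.009], 0.63)]
top table_edge [([0.624, -0.032, 0.156], 0.88), ([0.587, -0.027, 0.076], 0.39)]
[[517.1, 0.0, 274.7], [0.0, 517.1, 205.9], [0.0, 0.0, 1.0]] [-0.04860006  0.          0.          0.          0.        ] [[-0.065, -0.665, 0.744, 1.52], [0.998, -0.031, 0.06, 0.093], [-0.016, 0.746, 0.666, 0.887], [0.0, 0.0, 0.0, 1.0]]
[[380.0, 0.0, 279.1], [0.0, 380.0, 205.0], [0.0, 0.0, 1.0]] [0.00625439 0.         0.         0.         0.        ] [[0.075, 0.972, -0.221, 0.396], [-0.997, 0.073, -0.017, -0.013], [-0.001, 0.221, 0.975, 0.997], [0.0, 0.0, 0.0, 1.0]]
```

View pics/scene.png

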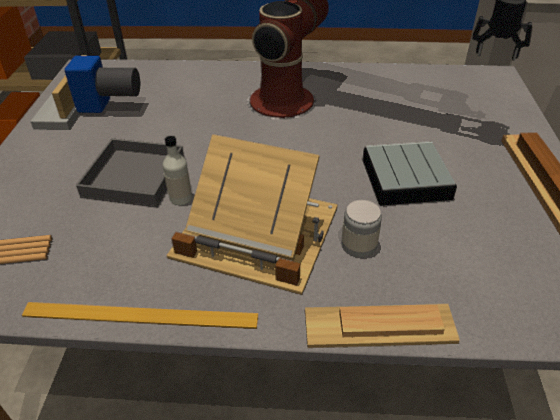

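View pics/top.png

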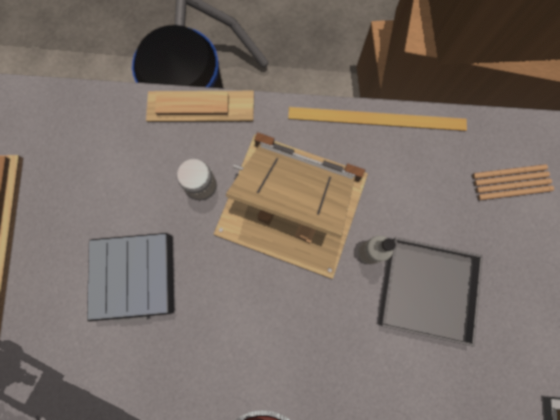

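```bash
python3 - <<'E'
import cv2,numpy as np
a=cv2.imread('pics/scene.png')[125:295,160:345];b=cv2.imread('pics/top.png')[125:285,205:385]
f=lambda i:cv2.resize(i,None,fx=800/2/185,fy=800/2/185,interpolation=cv2.INTER_CUBIC)
a=cv2.resize(a,None,fx=4,fy=4,interpolation=cv2.INTER_CUBIC)[:600];b=cv2.resize(b,None,fx=3.7,fy=3.7,interpolation=cv2.INTER_CUBIC)
cv2.imwrite('pics/topc.png',b)
E
cat > h.py <<'E'
from plant import *
import cv2,numpy as np
from scipy.spatial.transform import Rotation as R
F=np.diag([1,-1,-1.])
def proj(c,P,k=None):
    k=k or get_calibration(c);T=np.array(k['pose']);P=np.atleast_2d(P)
    q=((P-T[:3,3])@T[:3,:3])@F
    return cv2.projectPoints(q.reshape(-1,1,3),np.zeros(3),np.zeros(3),np.array(k['camera_matrix']),np.array(k['D']))[0][:,0]
def ray(c,uv,z,k=None):
    k=k or get_calibration(c);T=np.array(k['pose'])
    n=cv2.undistortPoints(np.array(uv,float).reshape(-1,1,2),np.array(k['camera_matrix']),np.array(k['D']))[:,0]
    d=(np.c_[n,np.ones(len(n))]@F)@T[:3,:3].T
    return T[:3,3]+d*((z-T[2,3])/d[:,2])[:,None]
E
python3 - <<'E'
from h import *
print(ray('top',[(215,237),(332,274),(366,175)],.012).round(3).tolist())
print(ray('scene',[(170,253),(303,285),(336,206)],.012).round(3).tolist())
print(ray('top',[(389,241),(480,256),(380,324),(472,345)],.045).round(3).tolist())
E
```

```text
[[0.521, 0.165, 0.012], [0.449, -0.143, 0.012], [0.719, -0.223, 0.012]]
[[0.719, -0.218, 0.012], [0.797, 0.092, 0.012], [0.536, 0.17, 0.012]]
[[0.54, -0.278, 0.045], [0.519, -0.504, 0.045], [0.338, -0.259, 0.045], [0.307, -0.476, 0.045]]
```

View pics/topc.png

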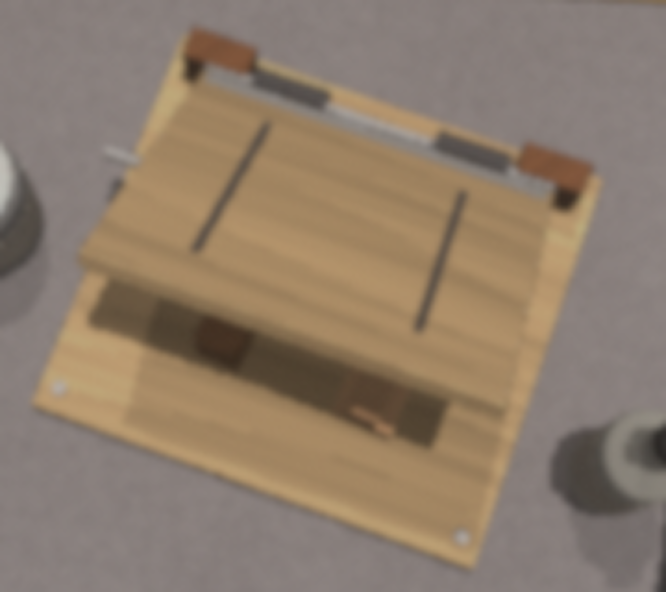

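The offcuts need a leaning tool, but the rows only offer a twist about the tool's z. I'll first test how the arm behaves at its reach limit, out in free space to the left.

Call:
apply_moves(targets=[{"translation": [0, 0.5, 0], "twist": 0, "hand": 1}, {"translation": [0, 0.5, 0], "twist": 0, "hand": 1}, {"translation": [0, 0.5, 0], "twist": 0, "hand": 1}, {"translation": [0, 0.5, 0], "twist": 0, "hand": 1}, {"translation": [0, 0.5, 0], "twist": 0, "hand": 1}, {"translation": [0, 0.5, 0], "twist": 0, "hand": 1}, {"translation": [0, 0.5, 0], "twist": 0, "hand": 1}, {"translation": [0, 0.5, 0], "twist": 0, "hand": 1}])

```text
time: 1.9
tool_pos: [0.2461, 0.9629, 0.2239]
tool_rot: [0.0, 0.125, 0.992, 0.002]
contact_force: [1.6, 0.9, -0.2]
gripper_width: 1.001
grasp_force: 0.0
```

```bash
cat > fit.py <<'E'
from h import *
from scipy.optimize import least_squares
t=lambda u,v:(205+u/3.7,125+v/3.7)
B=[(-.14,.165,.012),(-.14,-.165,.012),(.16,-.165,.012)]
HB=[(.149,.15,.062),(.149,.1,.062),(.125,.1,.062),(.125,.15,.062),(.149,-.1,.062),(.149,-.15,.062),(.125,-.15,.062),(.125,-.1,.062)]
P=np.array(B+HB);U=np.array([t(35,403),t(473,564),t(599,174)]+[t(*q) for q in [(195,28),(257,47),(250,72),(188,50),(525,145),(595,163),(590,187),(518,168)]])
PS=np.array([(.16,-.165,.012),(.16,.165,.012),(-.14,.165,.012)]);US=np.array([(170,252),(303,284),(336,206)])
kt,ks=get_calibration('top'),get_calibration('scene')
W=lambda p,Q:np.c_[Q[:,:2]@np.array([[np.cos(p[2]),np.sin(p[2])],[-np.sin(p[2]),np.cos(p[2])]])+p[:2],Q[:,2]]
f=lambda p:np.r_[(proj('top',W(p,P),kt)-U).ravel(),(proj('scene',W(p,PS),ks)-US).ravel()]
r=least_squares(f,[.62,-.02,-.26],loss='soft_l1');print(r.x,r.fun.reshape(-1,2).round(1).tolist())
E
python3 fit.py; python3 - <<'E'
from h import *
s=state();print(s['time'],s['tool_pos'],s['tool_rot'],s['joint_pos'])
k=get_calibration('wrist');T=np.array(k['pose']);Rt=R.from_quat(np.roll(s['tool_rot'],-1)).as_matrix()
print('cam in tool',(Rt.T@(T[:3,3]-s['tool_pos'])).round(3),(Rt.T@T[:3,:3]).round(3).tolist(),k['camera_matrix'])
E
```

```text
[ 0.61796018 -0.02681939 -0.27790538] [[-1.2, 0.1], [0.4, 1.0], [1.4, 0.6], [-0.6, -1.4], [0.4, -0.4], [-0.9, 0.9], [-1.9, 0.7], [0.5, -1.9], [0.0, -0.4], [-1.4, 1.5], [-0.5, 0.2], [-5.7, 3.3], [-2.3, 8.0], [0.2, -2.0]]
1.9 [0.24612488 0.96287608 0.22394925] [1.74750828e-04 1.24571623e-01 9.92209375e-01 1.56104603e-03] [ 1.24573033e+00  1.08582114e+00  2.09398352e-01  2.88916571e-04
  1.84324390e+00 -7.51953453e-02]
cam in tool [ 0.076 -0.    -0.151] [[-0.001, 0.954, 0.298], [1.0, 0.001, 0.001], [0.001, 0.298, -0.954]] [[352.81363888   0.         279.44042885]
 [  0.         352.81363888 211.28800405]
 [  0.           0.           1.        ]]
```

Call:
apply_moves(targets=[{"translation": [0, 1, 0], "twist": 0, "hand": 1}, {"translation": [0, 1, 0], "twist": 0, "hand": 1}, {"translation": [0, 1, 0], "twist": 0, "hand": 1}, {"translation": [0, 1, 0], "twist": 0, "hand": 1}])

```text
time: 2.3
tool_pos: [0.2586, 1.0121, 0.1922]
tool_rot: [0.007, 0.124, 0.991, 0.055]
contact_force: [-0.8, 0.4, 0.6]
gripper_width: 0.996
grasp_force: 0.0
```

```bash
python3 - <<'E'
from h import *
s=state();print(s['time'],s['tool_pos'],s['tool_rot'],s['joint_pos'])
E
```

```text
2.3 [0.2586443  1.01210657 0.19222993] [0.00677347 0.12441329 0.99067408 0.05513905] [ 1.24717932  1.21208742  0.05763858  0.00862911  1.76101753 -0.07165443]
```

Call:
apply_moves(targets=[{"translation": [0, 1, 0], "twist": 0, "hand": 1}, {"translation": [0, 1, 0], "twist": 0, "hand": 1}, {"translation": [0, 1, 0], "twist": 0, "hand": 1}, {"translation": [0, 1, 0], "twist": 0, "hand": 1}])

```text
time: 2.7
tool_pos: [0.2678, 1.0481, 0.1892]
tool_rot: [0.015, 0.124, 0.985, 0.116]
contact_force: [-1.5, -0.2, 0.0]
gripper_width: 1.0
grasp_force: 0.0
```

```bash
python3 - <<'E'
from h import *
s=state();print(s['time'],s['tool_pos'],s['tool_rot'],s['joint_pos'])
E
```

```text
2.7 [0.26778782 1.04811176 0.18918783] [0.01458912 0.12371789 0.98536598 0.11633972] [ 1.24745194  1.22187958  0.05641731  0.01717617  1.62885954 -0.07052499]
```

```bash
cat >> h.py <<'E'
def plan(*wps,step=.5):
    s=state();p=np.array(s['tool_pos']);Rt=R.from_quat(np.roll(s['tool_rot'],-1)).as_matrix()
    for w in wps:
        d=Rt.T@(np.array(w)-p)*10;n=int(np.ceil(np.linalg.norm(d)/step))
        print(n,'x',(d/n).round(3).tolist());p=np.array(w)
def lean():
    s=state();Rt=R.from_quat(np.roll(s['tool_rot'],-1)).as_matrix();z=Rt[:,2];x=Rt[:,0]
    print('t',round(s['time'],2),'p',np.round(s['tool_pos'],4),'lean',np.arccos(-z[2]).round(3),'az',np.arctan2(z[1],z[0]).round(3),'yaxis az',np.arctan2(Rt[1,1],Rt[0,1]).round(3),'ytilt',Rt[2,1].round(3),'j',np.round(s['joint_pos'],3),'F',np.round(s['contact_force'],1))
E
python3 -c "
from h import *
lean();plan((.5,.25,.36),(.82,-.61,.36))"
```

```text
t 2.7 p [0.2678 1.0481 0.1892] lean 0.235 az 1.321 yaxis az 1.321 ytilt 0.233 j [ 1.247  1.222  0.056  0.017  1.629 -0.071] F [-1.5 -0.2  0. ]
17 x [-0.248, -0.386, -0.196]
19 x [-0.275, -0.386, -0.092]
```

Call:
apply_moves(targets=[{"translation": [-0.24, -0.38, -0.2], "twist": 0, "hand": 1}, {"translation": [-0.24, -0.38, -0.2], "twist": 0, "hand": 1}, {"translation": [-0.24, -0.38, -0.2], "twist": 0, "hand": 1}, {"translation": [-0.24, -0.38, -0.2], "twist": 0, "hand": 1}, {"translation": [-0.24, -0.38, -0.2], "twist": 0, "hand": 1}, {"translation": [-0.24, -0.38, -0.2], "twist": 0, "hand": 1}, {"translation": [-0.24, -0.38, -0.2], "twist": 0, "hand": 1}, {"translation": [-0.24, -0.38, -0.2], "twist": 0, "hand": 1}])

```text
time: 3.5
tool_pos: [0.3664, 0.708, 0.2715]
tool_rot: [0.015, 0.124, 0.985, 0.117]
contact_force: [0.9, 0.2, 0.2]
gripper_width: 1.0
grasp_force: 0.0
```

```bash
python3 -c "
from h import *
lean();plan((.5,.25,.36),(.82,-.61,.36))"
```

```text
t 3.5 p [0.3664 0.708  0.2715] lean 0.235 az 1.32 yaxis az 1.321 ytilt 0.233 j [ 0.971  0.282  1.291  0.082  1.347 -0.36 ] F [0.9 0.2 0.2]
10 x [-0.243, -0.379, -0.182]
19 x [-0.275, -0.386, -0.093]
```

Lean is retained in free motion. Carry on over to azimuth −0.64.

Call:
apply_moves(targets=[{"translation": [-0.24, -0.38, -0.18], "twist": 0, "hand": 1}, {"translation": [-0.24, -0.38, -0.18], "twist": 0, "hand": 1}, {"translation": [-0.24, -0.38, -0.18], "twist": 0, "hand": 1}, {"translation": [-0.24, -0.38, -0.18], "twist": 0, "hand": 1}, {"translation": [-0.24, -0.38, -0.18], "twist": 0, "hand": 1}, {"translation": [-0.24, -0.38, -0.18], "twist": 0, "hand": 1}, {"translation": [-0.24, -0.38, -0.18], "twist": 0, "hand": 1}, {"translation": [-0.24, -0.38, -0.18], "twist": 0, "hand": 1}])

```text
time: 4.3
tool_pos: [0.471, 0.3418, 0.3409]
tool_rot: [0.015, 0.123, 0.985, 0.117]
contact_force: [-0.2, -0.3, -0.8]
gripper_width: 0.999
grasp_force: 0.0
```

Call:
apply_moves(targets=[{"translation": [-0.24, -0.38, -0.18], "twist": 0, "hand": 1}, {"translation": [-0.27, -0.39, -0.12], "twist": 0, "hand": 1}, {"translation": [-0.28, -0.39, -0.12], "twist": 0, "hand": 1}, {"translation": [-0.28, -0.39, -0.09], "twist": 0, "hand": 1}, {"translation": [-0.28, -0.39, -0.09], "twist": 0, "hand": 1}, {"translation": [-0.28, -0.39, -0.09], "twist": 0, "hand": 1}, {"translation": [-0.28, -0.39, -0.09], "twist": 0, "hand": 1}, {"translation": [-0.28, -0.39, -0.09], "twist": 0, "hand": 1}])

```text
time: 5.1
tool_pos: [0.6038, -0.0252, 0.3526]
tool_rot: [0.015, 0.124, 0.985, 0.117]
contact_force: [1.0, -0.3, 0.6]
gripper_width: 0.999
grasp_force: 0.0
```

Call:
apply_moves(targets=[{"translation": [-0.28, -0.39, -0.09], "twist": 0, "hand": 1}, {"translation": [-0.28, -0.39, -0.09], "twist": 0, "hand": 1}, {"translation": [-0.28, -0.39, -0.09], "twist": 0, "hand": 1}, {"translation": [-0.28, -0.39, -0.09], "twist": 0, "hand": 1}, {"translation": [-0.28, -0.39, -0.09], "twist": 0, "hand": 1}, {"translation": [-0.28, -0.39, -0.09], "twist": 0, "hand": 1}, {"translation": [-0.28, -0.39, -0.09], "twist": 0, "hand": 1}, {"translation": [-0.28, -0.39, -0.09], "twist": 0, "hand": 1}])

```text
time: 5.9
tool_pos: [0.7418, -0.3906, 0.3495]
tool_rot: [0.015, 0.124, 0.985, 0.117]
contact_force: [0.6, 0.1, 2.0]
gripper_width: 0.999
grasp_force: 0.0
```

```bash
python3 -c "
from h import *
lean();plan((.9,-.67,.36))"
```

```text
t 5.9 p [ 0.7418 -0.3906  0.3495] lean 0.235 az 1.32 yaxis az 1.321 ytilt 0.233 j [-0.647  0.589  0.769  0.227  1.869 -1.911] F [0.6 0.1 2. ]
7 x [-0.318, -0.318, -0.092]
```

Call:
apply_moves(targets=[{"translation": [-0.32, -0.32, -0.09], "twist": 0, "hand": 1}, {"translation": [-0.32, -0.32, -0.09], "twist": 0, "hand": 1}, {"translation": [-0.32, -0.32, -0.09], "twist": 0, "hand": 1}, {"translation": [-0.32, -0.32, -0.09], "twist": 0, "hand": 1}, {"translation": [-0.32, -0.32, -0.09], "twist": 0, "hand": 1}, {"translation": [-0.92, -0.37, -0.09], "twist": 0, "hand": 1}, {"translation": [-0.92, -0.37, -0.09], "twist": 0, "hand": 1}, {"translation": [-0.92, -0.37, -0.09], "twist": 0, "hand": 1}])

```text
time: 6.7
tool_pos: [0.8253, -0.5581, 0.3037]
tool_rot: [0.076, 0.131, 0.985, 0.088]
contact_force: [0.0, 0.1, 0.3]
gripper_width: 1.0
grasp_force: 0.0
```

Call:
apply_moves(targets=[{"translation": [-0.92, -0.37, -0.09], "twist": 0, "hand": 1}, {"translation": [-0.92, -0.37, -0.09], "twist": 0, "hand": 1}, {"translation": [-0.92, -0.37, -0.09], "twist": 0, "hand": 1}, {"translation": [-0.92, -0.37, -0.09], "twist": 0, "hand": 1}, {"translation": [-0.92, -0.37, -0.09], "twist": 0, "hand": 1}, {"translation": [-0.92, -0.37, -0.09], "twist": 0, "hand": 1}, {"translation": [-0.92, -0.37, -0.09], "twist": 0, "hand": 1}, {"translation": [-0.92, -0.37, -0.09], "twist": 0, "hand": 1}])

```text
time: 7.5
tool_pos: [0.8775, -0.6138, 0.2918]
tool_rot: [0.181, 0.143, 0.972, 0.034]
contact_force: [-0.6, 0.1, -0.4]
gripper_width: 1.001
grasp_force: 0.0
```

```bash
python3 -c "
from h import *
lean()
s=state();print(R.from_quat(np.roll(s['tool_rot'],-1)).as_matrix().round(3))"
```

```text
t 7.5 p [ 0.8775 -0.6138  0.2918] lean 0.371 az 0.039 yaxis az 1.3 ytilt 0.118 j [-0.749  1.132  0.055  0.262  1.683 -1.963] F [-0.6  0.1 -0.4]
[[-0.893  0.266  0.362]
 [ 0.29   0.957  0.014]
 [-0.343  0.118 -0.932]]
```

Call:
apply_moves(targets=[{"translation": [-0.87, -0.4, 0.25], "twist": 0, "hand": 1}, {"translation": [-0.87, -0.4, 0.25], "twist": 0, "hand": 1}, {"translation": [-0.87, -0.4, 0.25], "twist": 0, "hand": 1}, {"translation": [-0.87, -0.4, 0.25], "twist": 0, "hand": 1}, {"translation": [-0.87, -0.4, 0.25], "twist": 0, "hand": 1}, {"translation": [-0.87, -0.4, 0.25], "twist": 0, "hand": 1}, {"translation": [-0.87, -0.4, 0.25], "twist": 0, "hand": 1}, {"translation": [-0.87, -0.4, 0.25], "twist": 0, "hand": 1}])

```text
time: 8.3
tool_pos: [0.9316, -0.6764, 0.2511]
tool_rot: [0.281, 0.153, 0.947, -0.022]
contact_force: [-0.3, 0.3, 0.2]
gripper_width: 0.997
grasp_force: 0.0
```

```bash
python3 -c "
from h import *
lean()
s=state();print(R.from_quat(np.roll(s['tool_rot'],-1)).as_matrix().round(3))"
```

```text
t 8.3 p [ 0.9316 -0.6764  0.2511] lean 0.572 az -0.239 yaxis az 1.263 ytilt 0.045 j [-0.76   1.199  0.055  0.278  1.385 -1.991] F [-0.3  0.3  0.2]
[[-0.795  0.303  0.526]
 [ 0.278  0.952 -0.128]
 [-0.54   0.045 -0.841]]
```

Call:
apply_moves(targets=[{"translation": [-0.87, -0.45, 0.25], "twist": 0, "hand": 1}, {"translation": [-0.87, -0.45, 0.25], "twist": 0, "hand": 1}])

```text
time: 8.5
tool_pos: [0.9366, -0.6942, 0.2563]
tool_rot: [0.305, 0.156, 0.939, -0.036]
contact_force: [-0.1, -0.3, 0.3]
gripper_width: 1.004
grasp_force: 0.0
```

```bash
python3 -c "
from h import *
lean();plan((.7,-.35,.38),(.46,.018,.36),( .46,.018,.18))"
```

```text
t 8.5 p [ 0.9366 -0.6942  0.2563] lean 0.625 az -0.283 yaxis az 1.251 ytilt 0.027 j [-0.769  1.202  0.055  0.286  1.326 -2.001] F [-0.1 -0.3  0.3]
9 x [0.224, 0.284, -0.322]
9 x [0.327, 0.304, -0.199]
4 x [0.263, -0.012, 0.365]
```

Call:
apply_moves(targets=[{"translation": [0.22, 0.28, -0.32], "twist": 0, "hand": 1}, {"translation": [0.22, 0.28, -0.32], "twist": 0, "hand": 1}, {"translation": [0.22, 0.28, -0.32], "twist": 0, "hand": 1}, {"translation": [0.22, 0.28, -0.32], "twist": 0, "hand": 1}, {"translation": [0.22, 0.28, -0.32], "twist": 0, "hand": 1}, {"translation": [0.22, 0.28, -0.32], "twist": 0, "hand": 1}, {"translation": [0.22, 0.28, -0.32], "twist": 0, "hand": 1}, {"translation": [0.22, 0.28, -0.32], "twist": 0, "hand": 1}])

```text
time: 9.3
tool_pos: [0.7478, -0.4183, 0.363]
tool_rot: [0.306, 0.156, 0.939, -0.036]
contact_force: [0.5, 0.6, 0.9]
gripper_width: 1.002
grasp_force: 0.0
```

Call:
apply_moves(targets=[{"translation": [0.3, 0.3, -0.26], "twist": 0, "hand": 1}, {"translation": [0.33, 0.3, -0.2], "twist": 0, "hand": 1}, {"translation": [0.33, 0.3, -0.2], "twist": 0, "hand": 1}, {"translation": [0.33, 0.3, -0.2], "twist": 0, "hand": 1}, {"translation": [0.33, 0.3, -0.2], "twist": 0, "hand": 1}, {"translation": [0.33, 0.3, -0.2], "twist": 0, "hand": 1}, {"translation": [0.33, 0.3, -0.2], "twist": 0, "hand": 1}, {"translation": [0.33, 0.3, -0.2], "twist": 0, "hand": 1}])

```text
time: 10.1
tool_pos: [0.5301, -0.0934, 0.3518]
tool_rot: [0.306, 0.156, 0.938, -0.035]
contact_force: [0.5, 1.5, 0.3]
gripper_width: 1.0
grasp_force: 0.0
```

Call:
apply_moves(targets=[{"translation": [0.33, 0.3, -0.2], "twist": 0, "hand": 1}, {"translation": [0.33, 0.3, -0.2], "twist": 0, "hand": 1}, {"translation": [0.26, 0, 0.37], "twist": 0, "hand": 1}, {"translation": [0.26, 0, 0.37], "twist": 0, "hand": 1}, {"translation": [0.26, 0, 0.37], "twist": 0, "hand": 1}, {"translation": [0.26, 0, 0.37], "twist": 0, "hand": 1}])

```text
time: 10.7
tool_pos: [0.4809, -0.0085, 0.1657]
tool_rot: [0.307, 0.155, 0.938, -0.035]
contact_force: [0.8, -0.6, -0.4]
gripper_width: 0.999
grasp_force: 0.0
```

```bash
python3 - <<'E'
from h import *
lean()
np.save('Tw.npy',np.array(get_calibration('wrist')['pose']))
a=grab_frame('wrist');cv2.imwrite('pics/w1.png',a[:,:,::-1])
for q in ['tongue_center','plain_center','jig','table_edge','catch']:
    print(q,[(np.round(r['point'],3).tolist(),round(r['score'],2)) for r in recognise('wrist',q)[:2]])
E
```

```text
t 10.7 p [ 0.4809 -0.0085  0.1657] lean 0.628 az -0.277 yaxis az 1.252 ytilt 0.03 j [-0.116 -0.73   2.404 -0.126  0.85  -1.305] F [ 0.8 -0.6 -0.4]
tongue_center [([0.539, -0.063, 0.037], 0.98)]
plain_center [([0.569, 0.035, 0.054], 0.72), ([0.643, 0.184, 0.038], 0.72)]
jig [([0.57, -0.022, 0.013], 0.93)]
table_edge [([0.594, -0.042, 0.162], 0.71)]
catch [([0.659, 0.116, 0.062], 0.78)]
```

View pics/w1.png

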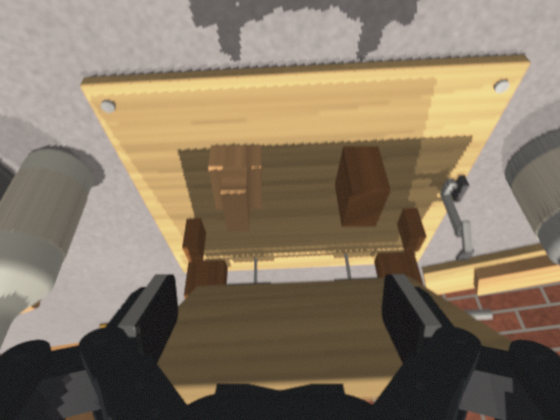

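```bash
python3 - <<'E'
import cv2
a=cv2.imread('pics/w1.png')[135:245,200:400]
cv2.imwrite('pics/w1c.png',cv2.resize(a,None,fx=4,fy=4,interpolation=cv2.INTER_CUBIC))
E
```

```text
(no output)
```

View pics/w1c.png

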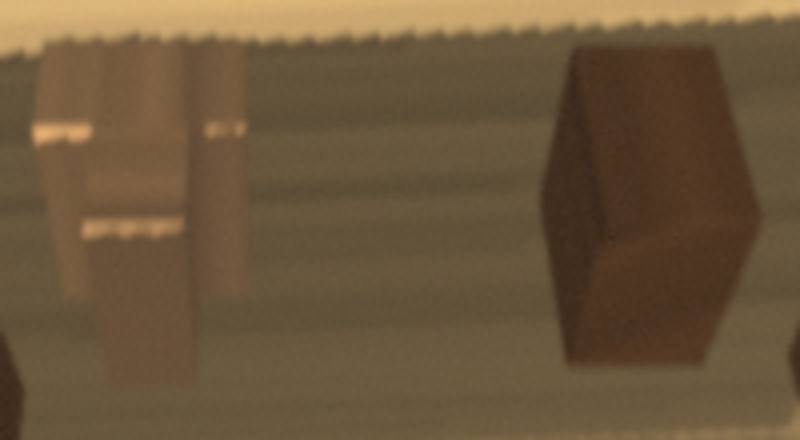

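```bash
cat > fit2.py <<'E'
from h import *
from scipy.optimize import least_squares
k=dict(get_calibration('wrist'));k['pose']=np.load('Tw.npy')
W=lambda p,Q:np.c_[Q[:,:2]@np.array([[np.cos(p[2]),np.sin(p[2])],[-np.sin(p[2]),np.cos(p[2])]])+p[:2],Q[:,2]]
c=lambda L:np.array([(200+u/4,135+v/4) for u,v in L])
def fit(P,U,p0):
    P=np.array(P);f=lambda p:(proj('wrist',W(p,P),k)-U).ravel()
    r=least_squares(f,p0,loss='soft_l1');print(r.x.round(4),r.fun.reshape(-1,2).round(1).tolist());return r.x
J=fit([(-.14,-.165,.012),(-.14,.165,.012)],np.array([(84,87),(527,63)]),[.618,-.027,-.278])
T=fit([(-.029,-.022,.012),(-.029,.022,.012),(-.029,-.022,.038),(-.029,.022,.038),(-.029,-.01,.064),(-.029,.01,.064),(.029,-.01,.064),(.029,.01,.064),(.029,-.022,.038),(.029,.022,.038)],
 c([(45,42),(247,40),(33,137),(247,133),(82,227),(185,223),(105,386),(195,384),(65,298),(247,296)]),[.57,-.07,-.28])
P=fit([(-.026,-.016,.012),(-.026,.016,.012),(-.026,-.016,.064),(-.026,.016,.064),(.026,-.016,.064),(.026,.016,.064)],
 c([(575,47),(712,47),(600,245),(762,215),(568,366),(705,366)]),[.59,.03,-.28])
for J in ([.618,-.027,-.278],J):
  for b in (T,P):
    C,S=np.cos(J[2]),np.sin(J[2]);d=b[:2]-J[:2];print('in jig',[C*d[0]+S*d[1],-S*d[0]+C*d[1]],b[2]-J[2])
E
python3 fit2.py
```

```text
[ 0.619  -0.0243 -0.2785] [[-3.5, 0.6], [6.4, 0.7]]
[ 0.5575 -0.0703 -0.354 ] [[-0.2, -0.0], [-0.2, 0.8], [0.0, -2.1], [-0.2, -0.9], [0.1, -0.5], [-0.0, 0.5], [0.7, 0.5], [0.1, 0.9], [-0.3, -0.1], [0.2, 0.3]]
[ 0.5927  0.0342 -0.314 ] [[-1.8, -0.1], [-0.1, -1.0], [0.8, -4.6], [0.1, 1.9], [-0.1, 1.5], [0.4, 0.6]]
in jig [np.float64(-0.0463075415445841), np.float64(-0.05828490767264469)] -0.07601663031558015
in jig [np.float64(-0.04114188186567298), np.float64(0.051901515534828586)] -0.035970307614051455
in jig [np.float64(-0.04645847713797128), np.float64(-0.06115277136032723)] -0.07547960295188616
in jig [np.float64(-0.041351991325469836), np.float64(0.04903641005881869)] -0.03543328025035747
```

Wrist view: the tongue offcut sits at about (235,185) px and the plain one at about (362,185) px, with the mouth at the top of the picture. The fits agree with the spec, so I'll grasp the tongue first.

```bash
python3 -c "
from h import *
plan((.492,-.051,.146),(.548,-.067,.0655),(.47,-.045,.15),step=.4)"
```

```text
2 x [-0.021, -0.188, 0.159]
3 x [0.001, -0.0, 0.331]
3 x [0.052, -0.003, -0.387]
```

Call:
apply_moves(targets=[{"translation": [-0.02, -0.19, 0.16], "twist": 0, "hand": 1}, {"translation": [-0.02, -0.19, 0.16], "twist": 0, "hand": 1}, {"translation": [0, 0, 0.25], "twist": 0, "hand": 1}, {"translation": [0, 0, 0.25], "twist": 0, "hand": 1}, {"translation": [0, 0, 0.25], "twist": 0, "hand": 1}, {"translation": [0, 0, 0.14], "twist": 0, "hand": 1}, {"translation": [0, 0, 0], "twist": 0, "hand": 1}])

```text
time: 11.7
tool_pos: [0.5415, -0.0662, 0.0702]
tool_rot: [0.305, 0.156, 0.939, -0.035]
contact_force: [-0.2, 0.0, 0.0]
gripper_width: 0.999
grasp_force: 0.0
```

```bash
python3 - <<'E'
from h import *
lean();plan((.548,-.067,.0655))
a=grab_frame('wrist');cv2.imwrite('pics/w2.png',a[:,:,::-1])
E
```

```text
t 11.7 p [ 0.5415 -0.0662  0.0702] lean 0.625 az -0.28 yaxis az 1.251 ytilt 0.029 j [-0.248 -0.344  2.336 -0.037  0.525 -1.464] F [-0.2  0.   0. ]
1 x [-0.024, 0.011, 0.076]
```

View pics/w2.png

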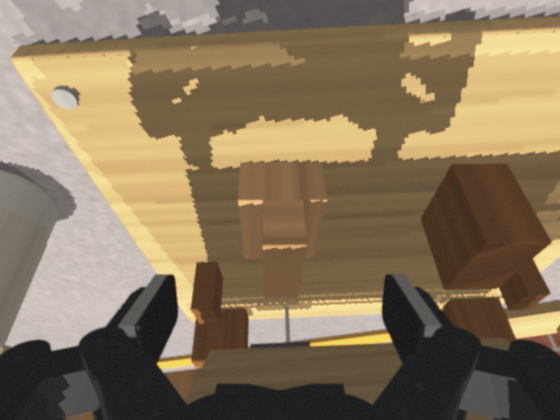

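The tongue at (284,250) is centred between the fingers. I'll advance the rest and close.

Call:
apply_moves(targets=[{"translation": [-0.02, 0.01, 0.07], "twist": 0, "hand": 1}, {"translation": [0, 0, 0], "twist": 0, "hand": 0}, {"translation": [0, 0, 0], "twist": 0, "hand": 0}, {"translation": [0, 0, 0], "twist": 0, "hand": 0}, {"translation": [0, 0, 0], "twist": 0, "hand": 0}, {"translation": [0, 0, 0], "twist": 0, "hand": 0}, {"translation": [0, 0, 0], "twist": 0, "hand": 0}, {"translation": [0, 0, 0], "twist": 0, "hand": 0}])

```text
time: 12.55
tool_pos: [0.545, -0.066, 0.0636]
tool_rot: [0.304, 0.156, 0.939, -0.035]
contact_force: [-0.2, 0.1, -0.5]
gripper_width: -0.001
grasp_force: 0.0
```

```bash
python3 - <<'E'
from h import *
lean();s=state();print(s['gripper_width'],s['grasp_force'])
print([(np.round(r['point'],3).tolist(),round(r['score'],2)) for r in recognise('top','tray_in')])
E
```

```text
t 12.55 p [ 0.545  -0.066   0.0636] lean 0.623 az -0.279 yaxis az 1.252 ytilt 0.029 j [-0.246 -0.318  2.329 -0.04   0.508 -1.459] F [-0.2  0.1 -0.5]
-0.0013413683308702708 0.0
[([0.422, -0.395, 0.009], 0.63)]
```

```bash
python3 - <<'E'
from h import *
np.save('Tw3.npy',np.array(get_calibration('wrist')['pose']))
a=grab_frame('wrist');cv2.imwrite('pics/w3.png',a[:,:,::-1])
print([(np.round(r['point'],3).tolist(),round(r['score'],2)) for r in recognise('wrist','tongue_center')])
E
```

```text
[([0.533, -0.06, 0.032], 0.69)]
```

View pics/w3.png

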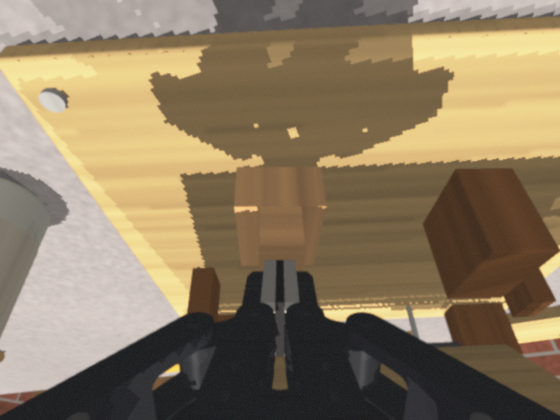

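```bash
python3 - <<'E'
from h import *
k=dict(get_calibration('wrist'));k['pose']=np.load('Tw3.npy')
s=state();p=np.array(s['tool_pos']);Rt=R.from_quat(np.roll(s['tool_rot'],-1)).as_matrix()
for z in (0,.003,.009,.022): 
  q=[p+Rt@[0,0,z],p+Rt@[.011,0,z]];print(z,np.round(q,4).tolist(),proj('wrist',q,k).round(0).tolist())
t=np.array([.5575,-.0703,-.354]);C,S=np.cos(t[2]),np.sin(t[2])
for a,b,z in [(-.029,-.022,.012),(-.029,.022,.012),(-.029,-.022,.038),(-.029,.022,.038),(-.029,-.01,.064),(-.029,.01,.064),(.029,-.01,.064),(.029,.01,.064)]:
  print((a,b,z),proj('wrist',[t[0]+C*a-S*b,t[1]+S*a+C*b,z],k).round(0).tolist())
E
```

```text
0 [[0.5451, -0.066, 0.0636], [0.5366, -0.063, 0.0572]] [[280.0, 269.0], [280.0, 248.0]]
0.003 [[0.5467, -0.0665, 0.0612], [0.5383, -0.0635, 0.0548]] [[280.0, 266.0], [280.0, 245.0]]
0.009 [[0.5501, -0.0675, 0.0563], [0.5417, -0.0645, 0.0499]] [[280.0, 261.0], [280.0, 240.0]]
0.022 [[0.5574, -0.0696, 0.0457], [0.549, -0.0666, 0.0393]] [[280.0, 250.0], [280.0, 231.0]]
(-0.029, -0.022, 0.012) [[237.0, 166.0]]
(-0.029, 0.022, 0.012) [[321.0, 167.0]]
(-0.029, -0.022, 0.038) [[235.0, 206.0]]
(-0.029, 0.022, 0.038) [[326.0, 206.0]]
(-0.029, -0.01, 0.064) [[259.0, 253.0]]
(-0.029, 0.01, 0.064) [[305.0, 253.0]]
(0.029, -0.01, 0.064) [[261.0, 305.0]]
(0.029, 0.01, 0.064) [[296.0, 305.0]]
```

The shut fingertips show at (280,262), farther back than the stated 22 mm, and hover over the tongue's front top edge. I'll open, go deeper in steps and close again.

Call:
apply_moves(targets=[{"translation": [0, 0, 0], "twist": 0, "hand": 1}, {"translation": [0, 0, 0], "twist": 0, "hand": 1}, {"translation": [0, 0, 0], "twist": 0, "hand": 1}, {"translation": [0, 0, 0], "twist": 0, "hand": 1}, {"translation": [0, 0, 0], "twist": 0, "hand": 1}, {"translation": [0, 0, 0.1], "twist": 0, "hand": 1}, {"translation": [0, 0, 0.1], "twist": 0, "hand": 1}, {"translation": [0, 0, 0], "twist": 0, "hand": 1}])

```text
time: 13.5
tool_pos: [0.5558, -0.0692, 0.0462]
tool_rot: [0.303, 0.156, 0.939, -0.035]
contact_force: [0.8, 0.2, 0.6]
gripper_width: 1.004
grasp_force: 0.0
```

Call:
apply_moves(targets=[{"translation": [0, 0, 0], "twist": 0, "hand": 0}, {"translation": [0, 0, 0], "twist": 0, "hand": 0}, {"translation": [0, 0, 0], "twist": 0, "hand": 0}, {"translation": [0, 0, 0], "twist": 0, "hand": 0}, {"translation": [0, 0, 0], "twist": 0, "hand": 0}, {"translation": [0, 0, 0], "twist": 0, "hand": 0}, {"translation": [0, 0, 0], "twist": 0, "hand": 0}])

```text
time: 14.2
tool_pos: [0.5567, -0.0693, 0.048]
tool_rot: [0.305, 0.156, 0.939, -0.035]
contact_force: [-2.3, 1.3, 4.1]
gripper_width: 0.209
grasp_force: 59.0
```

```bash
python3 - <<'E'
from h import *
lean();s=state();print(s['gripper_width'],s['grasp_force'])
E
```

```text
t 14.2 p [ 0.5567 -0.0693  0.048 ] lean 0.624 az -0.279 yaxis az 1.252 ytilt 0.029 j [-0.247 -0.247  2.306 -0.043  0.459 -1.457] F [-2.3  1.3  4.1]
0.20876436097017884 58.99725869254212
```

Gripped (17.7 mm). Now out along the tool axis, over high and to the tray.

```bash
python3 -c "
from h import *
plan((.485,-.049,.15),(.475,-.07,.285),(.463,-.39,.285),(.463,-.39,.046),step=.45)"
```

```text
3 x [0.003, -0.001, -0.421]
4 x [-0.192, -0.048, -0.279]
8 x [-0.097, -0.384, 0.056]
6 x [0.232, -0.011, 0.323]
```

Call:
apply_moves(targets=[{"translation": [0, 0, -0.2], "twist": 0, "hand": 0}, {"translation": [0, 0, -0.4], "twist": 0, "hand": 0}, {"translation": [0, 0, -0.4], "twist": 0, "hand": 0}, {"translation": [0, 0, -0.26], "twist": 0, "hand": 0}, {"translation": [-0.19, -0.05, -0.28], "twist": 0, "hand": 0}, {"translation": [-0.19, -0.05, -0.28], "twist": 0, "hand": 0}, {"translation": [-0.19, -0.05, -0.28], "twist": 0, "hand": 0}, {"translation": [-0.19, -0.05, -0.28], "twist": 0, "hand": 0}])

```text
time: 15.0
tool_pos: [0.4742, -0.0705, 0.2851]
tool_rot: [0.304, 0.156, 0.939, -0.035]
contact_force: [-0.4, -0.8, -0.8]
gripper_width: 0.213
grasp_force: 58.8
```

```bash
python3 -c "
from h import *
lean();print(state()['gripper_width']);plan((.463,-.39,.285),(.463,-.39,.046),step=.45)"
```

```text
t 15.0 p [ 0.4742 -0.0705  0.2851] lean 0.622 az -0.279 yaxis az 1.252 ytilt 0.029 j [-0.316 -0.82   2.252  0.024  1.087 -1.563] F [-0.4 -0.8 -0.8]
0.2127335719263805
8 x [-0.097, -0.383, 0.056]
6 x [0.232, -0.011, 0.324]
```

Call:
apply_moves(targets=[{"translation": [-0.1, -0.38, 0.06], "twist": 0, "hand": 0}, {"translation": [-0.1, -0.38, 0.06], "twist": 0, "hand": 0}, {"translation": [-0.1, -0.38, 0.06], "twist": 0, "hand": 0}, {"translation": [-0.1, -0.38, 0.06], "twist": 0, "hand": 0}, {"translation": [-0.1, -0.38, 0.06], "twist": 0, "hand": 0}, {"translation": [-0.1, -0.38, 0.06], "twist": 0, "hand": 0}, {"translation": [-0.1, -0.38, 0.06], "twist": 0, "hand": 0}, {"translation": [-0.1, -0.38, 0.06], "twist": 0, "hand": 0}])

```text
time: 15.8
tool_pos: [0.4669, -0.3901, 0.2823]
tool_rot: [0.304, 0.156, 0.939, -0.035]
contact_force: [0.9, 0.8, -0.5]
gripper_width: 0.22
grasp_force: 58.8
```

Call:
apply_moves(targets=[{"translation": [0.23, -0.01, 0.32], "twist": 0, "hand": 0}, {"translation": [0.23, -0.01, 0.32], "twist": 0, "hand": 0}, {"translation": [0.23, -0.01, 0.32], "twist": 0, "hand": 0}, {"translation": [0, 0, 0], "twist": 0, "hand": 0}])

```text
time: 16.2
tool_pos: [0.4647, -0.3839, 0.1558]
tool_rot: [0.299, 0.157, 0.941, -0.03]
contact_force: [-0.5, 1.5, -0.5]
gripper_width: 0.215
grasp_force: 58.8
```

```bash
python3 - <<'E'
from h import *
lean();print(state()['gripper_width']);plan((.463,-.39,.046),step=.35)
a=grab_frame('wrist');cv2.imwrite('pics/w4.png',a[:,:,::-1])
E
```

```text
t 16.2 p [ 0.4647 -0.3839  0.1558] lean 0.611 az -0.265 yaxis az 1.252 ytilt 0.038 j [-1.002 -0.256  2.106  0.522  0.884 -2.493] F [-0.5  1.5 -0.5]
0.21505456012480495
4 x [0.156, -0.026, 0.225]
```

View pics/w4.png

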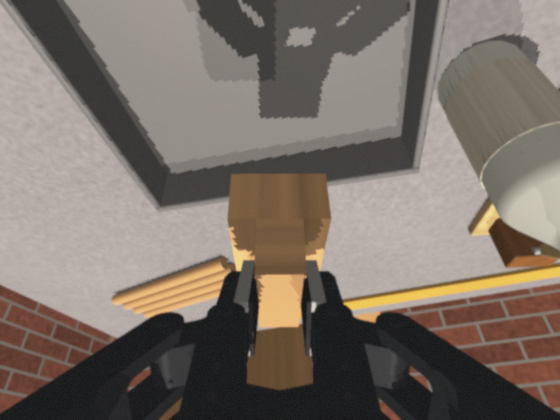

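```bash
python3 -c "
from h import *
print(ray('wrist',[(168,176),(403,137)],.006).round(3).tolist(),ray('wrist',[(160,208),(416,168)],.045).round(3).tolist())"
```

```text
[[0.527, -0.513, 0.006], [0.554, -0.297, 0.006]] [[0.526, -0.514, 0.045], [0.553, -0.296, 0.045]]
```

Call:
apply_moves(targets=[{"translation": [0.15, -0.03, 0.23], "twist": 0, "hand": 0}, {"translation": [0.15, -0.03, 0.23], "twist": 0, "hand": 0}, {"translation": [0.15, -0.03, 0.23], "twist": 0, "hand": 0}, {"translation": [0.14, -0.02, 0.2], "twist": 0, "hand": 0}, {"translation": [0, 0, 0], "twist": 0, "hand": 0}])

```text
time: 16.75
tool_pos: [0.4686, -0.3961, 0.057]
tool_rot: [0.303, 0.156, 0.939, -0.034]
contact_force: [0.5, 0.8, -1.3]
gripper_width: 0.212
grasp_force: 58.9
```

```bash
python3 - <<'E'
from h import *
lean();print(state()['gripper_width']);plan((.466,-.39,.045),step=.35)
E
```

```text
t 16.75 p [ 0.4686 -0.3961  0.057 ] lean 0.621 az -0.276 yaxis az 1.252 ytilt 0.031 j [-1.009 -0.073  2.137  0.65   0.699 -2.678] F [ 0.5  0.8 -1.3]
0.21207177743707617
1 x [0.106, 0.046, 0.073]
```

Call:
apply_moves(targets=[{"translation": [0.06, 0, 0.09], "twist": 0, "hand": 0}, {"translation": [0, 0, 0], "twist": 0, "hand": 0}, {"translation": [0, 0, 0], "twist": 0, "hand": 0.7}, {"translation": [0, 0, 0], "twist": 0, "hand": 1}, {"translation": [0, 0, 0], "twist": 0, "hand": 1}, {"translation": [0, 0, 0], "twist": 0, "hand": 1}, {"translation": [0, 0, 0], "twist": 0, "hand": 1}])

```text
time: 17.45
tool_pos: [0.4694, -0.3967, 0.0476]
tool_rot: [0.305, 0.156, 0.939, -0.035]
contact_force: [-0.4, -0.0, 0.1]
gripper_width: 0.997
grasp_force: 0.0
```

```bash
python3 - <<'E'
from h import *
lean();print(state()['gripper_width']);
s=state()
plan((.40,-.37,.14),(.46,-.35,.285),(.475,0.0,.285),(.507,.059,.156),(.575,.038,.06),step=.45)
E
```

```text
t 17.45 p [ 0.4694 -0.3967  0.0476] lean 0.623 az -0.28 yaxis az 1.252 ytilt 0.028 j [-1.008 -0.053  2.139  0.668  0.678 -2.7  ] F [-0.4 -0.   0.1]
0.9967069769256055
3 x [0.022, 0.021, -0.394]
4 x [-0.313, 0.105, -0.218]
8 x [0.104, 0.421, -0.06]
4 x [0.167, 0.156, 0.283]
3 x [-0.006, -0.004, 0.398]
```

Call:
apply_moves(targets=[{"translation": [0.02, 0.02, -0.39], "twist": 0, "hand": 1}, {"translation": [0.02, 0.02, -0.39], "twist": 0, "hand": 1}, {"translation": [0.02, 0.02, -0.39], "twist": 0, "hand": 1}, {"translation": [-0.31, 0.1, -0.22], "twist": 0, "hand": 1}, {"translation": [-0.31, 0.1, -0.22], "twist": 0, "hand": 1}, {"translation": [-0.31, 0.1, -0.22], "twist": 0, "hand": 1}, {"translation": [-0.31, 0.1, -0.22], "twist": 0, "hand": 1}])

```text
time: 18.15
tool_pos: [0.4595, -0.3516, 0.2855]
tool_rot: [0.305, 0.156, 0.939, -0.035]
contact_force: [0.2, -2.0, -0.4]
gripper_width: 1.002
grasp_force: 0.0
```

Call:
apply_moves(targets=[{"translation": [0.1, 0.42, -0.06], "twist": 0, "hand": 1}, {"translation": [0.1, 0.42, -0.06], "twist": 0, "hand": 1}, {"translation": [0.1, 0.42, -0.06], "twist": 0, "hand": 1}, {"translation": [0.1, 0.42, -0.06], "twist": 0, "hand": 1}, {"translation": [0.1, 0.42, -0.06], "twist": 0, "hand": 1}, {"translation": [0.1, 0.42, -0.06], "twist": 0, "hand": 1}, {"translation": [0.1, 0.42, -0.06], "twist": 0, "hand": 1}, {"translation": [0.1, 0.42, -0.06], "twist": 0, "hand": 1}])

```text
time: 18.95
tool_pos: [0.476, -0.0021, 0.2863]
tool_rot: [0.305, 0.156, 0.939, -0.035]
contact_force: [1.0, -0.2, 0.3]
gripper_width: 1.004
grasp_force: 0.0
```

```bash
python3 - <<'E'
from h import *
lean()
plan((.522,.054,.139),(.590,.035,.042),step=.45)
grab_frame('top')
for q in ['tongue_center','plain_center','glue']: print(q,[(np.round(r['point'],3).tolist(),round(r['score'],2)) for r in recognise('top',q)])
E
```

```text
t 18.95 p [ 0.476  -0.0021  0.2863] lean 0.625 az -0.279 yaxis az 1.251 ytilt 0.029 j [-0.096 -0.807  2.245 -0.12   1.09  -1.316] F [ 1.  -0.2  0.3]
4 x [0.165, 0.158, 0.341]
3 x [-0.002, 0.002, 0.4]
tongue_center [([0.472, -0.394, 0.039], 0.93)]
plain_center [([0.594, -0.028, 0.073], 0.74), ([0.571, 0.035, 0.068], 0.59)]
glue [([0.504, -0.229, 0.129], 0.92), ([0.4, 0.352, 0.056], 0.61)]
```

Call:
apply_moves(targets=[{"translation": [0.165, 0.16, 0.34], "twist": 0, "hand": 1}, {"translation": [0.165, 0.16, 0.34], "twist": 0, "hand": 1}, {"translation": [0.165, 0.16, 0.34], "twist": 0, "hand": 1}, {"translation": [0.165, 0.16, 0.34], "twist": 0, "hand": 1}, {"translation": [0, 0, 0], "twist": 0, "hand": 1}])

```text
time: 19.65
tool_pos: [0.5186, 0.0513, 0.1299]
tool_rot: [0.297, 0.157, 0.941, -0.037]
contact_force: [-0.8, -0.3, -0.9]
gripper_width: 0.998
grasp_force: 0.0
```

```bash
python3 - <<'E'
from h import *
lean()
plan((.590,.035,.042),step=.3)
a=grab_frame('wrist');cv2.imwrite('pics/w5.png',a[:,:,::-1])
E
```

```text
t 19.65 p [0.5186 0.0513 0.1299] lean 0.609 az -0.289 yaxis az 1.248 ytilt 0.023 j [ 0.066 -0.48   2.314 -0.295  0.751 -1.016] F [-0.8 -0.3 -0.9]
4 x [-0.024, 0.013, 0.285]
```

View pics/w5.png

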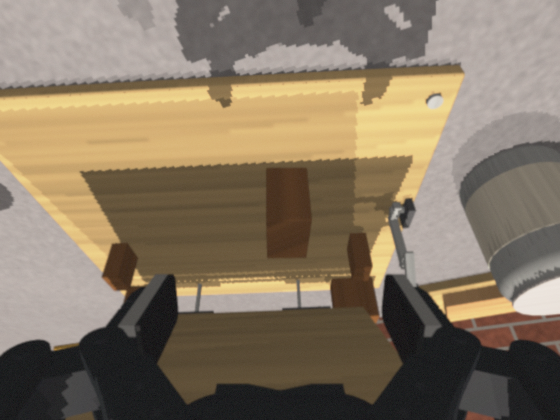

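The plain block shows at (288,212), nearly centred. I'll advance and grip.

Call:
apply_moves(targets=[{"translation": [-0.02, 0.015, 0.29], "twist": 0, "hand": 1}, {"translation": [-0.02, 0.015, 0.29], "twist": 0, "hand": 1}, {"translation": [-0.02, 0.015, 0.29], "twist": 0, "hand": 1}, {"translation": [-0.02, 0.015, 0.27], "twist": 0, "hand": 1}, {"translation": [0, 0, 0], "twist": 0, "hand": 1}])

```text
time: 20.2
tool_pos: [0.5951, 0.0352, 0.0507]
tool_rot: [0.304, 0.158, 0.939, -0.036]
contact_force: [-0.4, -0.0, -0.3]
gripper_width: 0.999
grasp_force: 0.0
```

Call:
apply_moves(targets=[{"translation": [0, 0, 0], "twist": 0, "hand": 0}, {"translation": [0, 0, 0], "twist": 0, "hand": 0}, {"translation": [0, 0, 0], "twist": 0, "hand": 0}, {"translation": [0, 0, 0], "twist": 0, "hand": 0}, {"translation": [0, 0, 0], "twist": 0, "hand": 0}, {"translation": [0, 0, 0], "twist": 0, "hand": 0}])

```text
time: 20.8
tool_pos: [0.5952, 0.0383, 0.0533]
tool_rot: [0.306, 0.155, 0.939, -0.035]
contact_force: [-4.3, 0.0, 7.0]
gripper_width: 0.356
grasp_force: 58.9
```

```bash
python3 - <<'E'
from h import *
lean();print(state()['gripper_width'],state()['grasp_force'])
plan((.52,.054,.142),(.475,0,.285),(.43,-.38,.285),(.392,-.385,.06),step=.45)
E
```

```text
t 20.8 p [0.5952 0.0383 0.0533] lean 0.626 az -0.279 yaxis az 1.252 ytilt 0.029 j [ 0.024 -0.129  2.197 -0.374  0.498 -0.942] F [-4.3  0.   7. ]
0.3560882013566932 58.91998593695462
3 x [0.033, -0.02, -0.389]
4 x [-0.16, -0.153, -0.331]
9 x [-0.076, -0.416, 0.04]
6 x [0.266, -0.039, 0.27]
```

Call:
apply_moves(targets=[{"translation": [0.02, -0.01, -0.2], "twist": 0, "hand": 0}, {"translation": [0.03, -0.02, -0.35], "twist": 0, "hand": 0}, {"translation": [0.03, -0.02, -0.35], "twist": 0, "hand": 0}, {"translation": [0.02, -0.02, -0.27], "twist": 0, "hand": 0}, {"translation": [-0.16, -0.15, -0.33], "twist": 0, "hand": 0}, {"translation": [-0.16, -0.15, -0.33], "twist": 0, "hand": 0}, {"translation": [-0.16, -0.15, -0.33], "twist": 0, "hand": 0}, {"translation": [-0.16, -0.15, -0.33], "twist": 0, "hand": 0}])

```text
time: 21.6
tool_pos: [0.4738, 0.0002, 0.2844]
tool_rot: [0.305, 0.155, 0.939, -0.035]
contact_force: [-0.5, -0.8, -0.8]
gripper_width: 0.353
grasp_force: 59.5
```

```bash
python3 - <<'E'
from h import *
lean();print(state()['gripper_width'],state()['grasp_force'])
plan((.43,-.38,.285),(.392,-.385,.06),step=.45)
E
```

```text
t 21.6 p [4.738e-01 2.000e-04 2.844e-01] lean 0.624 az -0.278 yaxis az 1.253 ytilt 0.029 j [-0.091 -0.814  2.251 -0.123  1.092 -1.312] F [-0.5 -0.8 -0.8]
0.3532052631858521 59.50469356728718
9 x [-0.077, -0.416, 0.04]
6 x [0.265, -0.039, 0.27]
```

Call:
apply_moves(targets=[{"translation": [-0.08, -0.41, 0.04], "twist": 0, "hand": 0}, {"translation": [-0.08, -0.41, 0.04], "twist": 0, "hand": 0}, {"translation": [-0.08, -0.41, 0.04], "twist": 0, "hand": 0}, {"translation": [-0.08, -0.41, 0.04], "twist": 0, "hand": 0}, {"translation": [-0.08, -0.41, 0.04], "twist": 0, "hand": 0}, {"translation": [-0.08, -0.41, 0.04], "twist": 0, "hand": 0}, {"translation": [-0.08, -0.41, 0.04], "twist": 0, "hand": 0}, {"translation": [-0.08, -0.41, 0.04], "twist": 0, "hand": 0}])

```text
time: 22.4
tool_pos: [0.4382, -0.3352, 0.285]
tool_rot: [0.305, 0.156, 0.939, -0.036]
contact_force: [0.6, 0.2, -0.5]
gripper_width: 0.352
grasp_force: 59.5
```

Call:
apply_moves(targets=[{"translation": [-0.08, -0.41, 0.04], "twist": 0, "hand": 0}, {"translation": [0.26, -0.04, 0.26], "twist": 0, "hand": 0}, {"translation": [0.26, -0.04, 0.26], "twist": 0, "hand": 0}, {"translation": [0.26, -0.04, 0.26], "twist": 0, "hand": 0}, {"translation": [0.26, -0.04, 0.26], "twist": 0, "hand": 0}, {"translation": [0, 0, 0], "twist": 0, "hand": 0}])

```text
time: 23.0
tool_pos: [0.4056, -0.3752, 0.1323]
tool_rot: [0.301, 0.157, 0.94, -0.031]
contact_force: [-0.4, 0.9, -1.2]
gripper_width: 0.352
grasp_force: 59.5
```

```bash
python3 - <<'E'
from h import *
lean();print(state()['gripper_width'],state()['grasp_force'])
plan((.388,-.385,.050),step=.3)
E
```

```text
t 23.0 p [ 0.4056 -0.3752  0.1323] lean 0.614 az -0.267 yaxis az 1.251 ytilt 0.037 j [-1.113 -0.355  2.225  0.573  0.919 -2.625] F [-0.4  0.9 -1.2]
0.3521331480599082 59.50100543908775
3 x [0.194, -0.059, 0.197]
```

Call:
apply_moves(targets=[{"translation": [0.19, -0.06, 0.19], "twist": 0, "hand": 0}, {"translation": [0.19, -0.06, 0.19], "twist": 0, "hand": 0}, {"translation": [0.18, -0.05, 0.15], "twist": 0, "hand": 0}, {"translation": [0, 0, 0], "twist": 0, "hand": 0}])

```text
time: 23.4
tool_pos: [0.389, -0.3874, 0.0617]
tool_rot: [0.303, 0.156, 0.939, -0.034]
contact_force: [0.1, -0.3, 0.1]
gripper_width: 0.347
grasp_force: 59.5
```

```bash
python3 - <<'E'
from h import *
lean();print(state()['gripper_width'],state()['grasp_force'])
plan((.388,-.385,.050),step=.3)
E
```

```text
t 23.4 p [ 0.389  -0.3874  0.0617] lean 0.62 az -0.275 yaxis az 1.251 ytilt 0.032 j [-1.163 -0.233  2.266  0.674  0.807 -2.807] F [ 0.1 -0.3  0.1]
0.3474405858192304 59.52490657567978
1 x [0.082, 0.016, 0.086]
```

Call:
apply_moves(targets=[{"translation": [0.06, 0, 0.09], "twist": 0, "hand": 0}, {"translation": [0, 0, 0], "twist": 0, "hand": 0}, {"translation": [0, 0, 0], "twist": 0, "hand": 0.7}, {"translation": [0, 0, 0], "twist": 0, "hand": 1}, {"translation": [0, 0, 0], "twist": 0, "hand": 1}, {"translation": [0, 0, 0], "twist": 0, "hand": 1}])

```text
time: 24.0
tool_pos: [0.3902, -0.3888, 0.0531]
tool_rot: [0.305, 0.155, 0.939, -0.036]
contact_force: [-0.2, 0.1, 0.6]
gripper_width: 0.995
grasp_force: 0.0
```

```bash
python3 - <<'E'
from h import *
lean();print(state()['gripper_width'],state()['grasp_force'])
plan((.35,-.37,.13),(.45,-.34,.33),(.52,0.0,.33),(.575,-.013,.30),step=.45)
E
```

```text
t 24.0 p [ 0.3902 -0.3888  0.0531] lean 0.624 az -0.28 yaxis az 1.252 ytilt 0.028 j [-1.162 -0.211  2.267  0.691  0.785 -2.83 ] F [-0.2  0.1  0.6]
0.9947662656794992 0.0
2 x [-0.045, 0.037, -0.44]
6 x [-0.309, 0.109, -0.185]
8 x [0.048, 0.431, -0.02]
2 x [-0.141, 0.02, 0.287]
```

Call:
apply_moves(targets=[{"translation": [0, 0, -0.4], "twist": 0, "hand": 1}, {"translation": [-0.05, 0.04, -0.44], "twist": 0, "hand": 1}, {"translation": [-0.31, 0.11, -0.19], "twist": 0, "hand": 1}, {"translation": [-0.31, 0.11, -0.19], "twist": 0, "hand": 1}, {"translation": [-0.31, 0.11, -0.19], "twist": 0, "hand": 0}, {"translation": [-0.31, 0.11, -0.19], "twist": 0, "hand": 0}, {"translation": [-0.31, 0.11, -0.19], "twist": 0, "hand": 0}, {"translation": [-0.31, 0.11, -0.19], "twist": 0, "hand": 0}])

```text
time: 24.8
tool_pos: [0.4478, -0.3414, 0.3281]
tool_rot: [0.305, 0.156, 0.939, -0.035]
contact_force: [0.8, -1.4, 0.9]
gripper_width: 0.331
grasp_force: 0.0
```

Call:
apply_moves(targets=[{"translation": [0.05, 0.43, -0.02], "twist": 0, "hand": 0}, {"translation": [0.05, 0.43, -0.02], "twist": 0, "hand": 0}, {"translation": [0.05, 0.43, -0.02], "twist": 0, "hand": 0}, {"translation": [0.05, 0.43, -0.02], "twist": 0, "hand": 0}, {"translation": [0.05, 0.43, -0.02], "twist": 0, "hand": 0}, {"translation": [0.05, 0.43, -0.02], "twist": 0, "hand": 0}, {"translation": [0.05, 0.43, -0.02], "twist": 0, "hand": 0}, {"translation": [0.05, 0.43, -0.02], "twist": 0, "hand": 0}])

```text
time: 25.6
tool_pos: [0.5155, -0.0001, 0.3267]
tool_rot: [0.305, 0.156, 0.939, -0.035]
contact_force: [1.0, -0.0, 0.2]
gripper_width: -0.002
grasp_force: 0.0
```

```bash
python3 - <<'E'
from h import *
lean();print(state()['gripper_width'])
plan((.575,-.013,.26),step=.4)
grab_frame('top')
for q in ['tongue_center','plain_center','glue']: print(q,[(np.round(r['point'],3).tolist(),round(r['score'],2)) for r in recognise('top',q)])
grab_frame('scene')
for q in ['tongue_center','plain_center','varnish']: print(q,[(np.round(r['point'],3).tolist(),round(r['score'],2)) for r in recognise('scene',q)])
E
```

```text
t 25.6 p [ 5.155e-01 -1.000e-04  3.267e-01] lean 0.624 az -0.279 yaxis az 1.252 ytilt 0.029 j [-0.08  -0.679  2.111 -0.13   1.098 -1.3  ] F [ 1.  -0.   0.2]
-0.0020818809628542277
3 x [-0.034, 0.015, 0.299]
tongue_center [([0.466, -0.395, 0.041], 0.83), ([0.386, -0.391, 0.061], 0.16)]
plain_center [([0.386, -0.387, 0.064], 0.84), ([0.625, -0.037, 0.154], 0.72), ([0.408, 0.354, 0.058], 0.4)]
glue [([0.503, -0.228, 0.13], 0.79)]
tongue_center [([0.482, -0.39, 0.035], 0.72), ([0.677, -0.017, 0.1], 0.39), ([0.689, 0.215, 0.089], 0.37)]
plain_center [([0.4, -0.38, 0.047], 0.87)]
varnish [([0.671, -0.016, 0.098], 0.68), ([0.69, 0.215, 0.09], 0.59)]
```

Both offcuts stand in the tray. Now for the table.

Call:
apply_moves(targets=[{"translation": [-0.03, 0.015, 0.3], "twist": 0, "hand": 0}, {"translation": [-0.03, 0.015, 0.3], "twist": 0, "hand": 0}, {"translation": [-0.03, 0.015, 0.3], "twist": 0, "hand": 0}, {"translation": [0.058, -0.003, 0.08], "twist": 0, "hand": 0}, {"translation": [0.058, -0.003, 0.08], "twist": 0, "hand": 0}, {"translation": [0.058, -0.003, 0.08], "twist": 0, "hand": 0}])

```text
time: 26.6
tool_pos: [0.5741, -0.0154, 0.2291]
tool_rot: [0.305, 0.156, 0.939, -0.035]
contact_force: [0.2, 0.4, -0.2]
gripper_width: -0.003
grasp_force: 0.0
```

Call:
apply_moves(targets=[{"translation": [0.058, -0.003, 0.08], "twist": 0, "hand": 0}])

```text
time: 26.7
tool_pos: [0.5741, -0.0149, 0.2194]
tool_rot: [0.305, 0.156, 0.939, -0.035]
contact_force: [-0.1, -0.3, -0.5]
gripper_width: -0.0
grasp_force: 0.0
```

Call:
apply_moves(targets=[{"translation": [0.058, -0.003, 0.08], "twist": 0, "hand": 0}])

```text
time: 26.8
tool_pos: [0.5741, -0.0147, 0.2092]
tool_rot: [0.305, 0.156, 0.939, -0.035]
contact_force: [0.2, -0.3, 0.0]
gripper_width: 0.0
grasp_force: 0.0
```

```bash
python3 - <<'E'
from h import *
lean();print(state()['contact_force'])
np.save('Tw6.npy',np.array(get_calibration('wrist')['pose']))
a=grab_frame('scene')[90:300,140:420];b=grab_frame('wrist')
cv2.imwrite('pics/s6.png',np.vstack([cv2.resize(a,(400,300)),cv2.resize(b,(400,300))])[:,:,::-1])
E
```

```text
t 26.8 p [ 0.5741 -0.0147  0.2092] lean 0.624 az -0.279 yaxis az 1.252 ytilt 0.029 j [-0.104 -0.443  2.156 -0.14   0.816 -1.282] F [ 0.2 -0.3  0. ]
[ 0.24144399 -0.30303543  0.01010631]
```

View pics/s6.png

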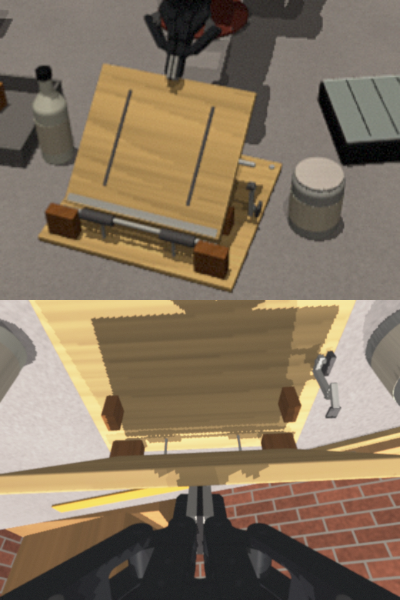

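```bash
python3 - <<'E'
from h import *
J=np.array([.618,-.027]);e=np.array([np.cos(-.278),np.sin(-.278)])
s=state();p=np.array(s['tool_pos']);base=p[:2]+.020*e
r=.215;X=lambda f:.120-r*np.cos(f)+.006*np.sin(f);Z=lambda f:.056+r*np.sin(f)+.006*np.cos(f)
z0=Z(.68)-.007
W=[[*base,p[2]]]
for f in (.68,.55,.4,.28,.18,.1,.04,0): W.append([*(base+(X(f)-X(.68))*e),z0+Z(f)-Z(.68)])
print(np.round(W,3).tolist());plan(*W,step=.3)
E
```

```text
[[0.593, -0.02, 0.208], [0.593, -0.02, 0.189], [0.577, -0.015, 0.166], [0.562, -0.011, 0.138], [0.553, -0.009, 0.114], [0.547, -0.007, 0.093], [0.545, -0.006, 0.076], [0.543, -0.006, 0.064], [0.543, -0.006, 0.055]]
1 x [-0.162, 0.008, 0.116]
1 x [0.109, -0.005, 0.152]
1 x [0.266, -0.013, 0.084]
2 x [0.145, -0.007, 0.07]
1 x [0.215, -0.011, 0.142]
1 x [0.165, -0.008, 0.137]
1 x [0.122, -0.006, 0.121]
1 x [0.085, -0.004, 0.097]
1 x [0.053, -0.003, 0.067]
```

Call:
apply_moves(targets=[{"translation": [-0.16, 0.01, 0.115], "twist": 0, "hand": 0}, {"translation": [0.11, -0.005, 0.15], "twist": 0, "hand": 0}])

```text
time: 27.1
tool_pos: [0.5963, -0.0203, 0.1954]
tool_rot: [0.309, 0.156, 0.938, -0.035]
contact_force: [0.0, -0.2, 0.2]
gripper_width: -0.0
grasp_force: 0.0
```

Call:
apply_moves(targets=[{"translation": [0.13, -0.006, 0.045], "twist": 0, "hand": 0}, {"translation": [0.13, -0.006, 0.045], "twist": 0, "hand": 0}])

```text
time: 27.3
tool_pos: [0.5781, -0.0153, 0.1686]
tool_rot: [0.306, 0.155, 0.939, -0.035]
contact_force: [3.7, -1.5, 0.6]
gripper_width: -0.001
grasp_force: 1.7
```

```bash
python3 - <<'E'
from h import *
lean()
a=grab_frame('top');
for q in ['table_edge']: print(q,[(np.round(r['point'],3).tolist(),round(r['score'],2)) for r in recognise('top',q)])
E
```

```text
t 27.3 p [ 0.5781 -0.0153  0.1686] lean 0.626 az -0.279 yaxis az 1.252 ytilt 0.029 j [-0.104 -0.387  2.187 -0.153  0.729 -1.265] F [ 3.7 -1.5  0.6]
table_edge [([0.624, -0.041, 0.132], 0.82)]
```

Call:
apply_moves(targets=[{"translation": [0.1, -0.005, 0.1], "twist": 0, "hand": 0}, {"translation": [0.1, -0.005, 0.1], "twist": 0, "hand": 0}])

```text
time: 27.6
tool_pos: [0.5747, -0.0141, 0.1427]
tool_rot: [0.307, 0.155, 0.938, -0.035]
contact_force: [-1.5, -0.3, 6.2]
gripper_width: -0.001
grasp_force: 2.5
```

```bash
cat > ang.py <<'E'
from h import *
from scipy.optimize import least_squares
# table angle from the plate's mask in the scene camera: IoU of projected plate outline
def angle(cam='scene'):
    grab_frame(cam);r=regions_of(cam,'tilt_table')
    if not r: print('none');return
    m=np.array(r[0]['pixels']);best=[]
    J=np.array([.618,-.026]);c,s=np.cos(-.278),np.sin(-.278)
    for f in np.arange(-.02,.74,.02):
        P=[]
        for u in (0,.24):
            for v in (-.13,.13):
                for w in (-.006,.006):
                    x=.12-u*np.cos(f)+w*np.sin(f);z=.056+u*np.sin(f)+w*np.cos(f);P.append([J[0]+c*x-s*v,J[1]+s*x+c*v,z])
        h=cv2.convexHull(proj(cam,np.array(P)).astype(np.float32)).astype(np.int32)
        q=np.zeros(m.shape,np.uint8);cv2.fillPoly(q,[h],1);q=q>0
        best.append(((q&m).sum()/(q|m).sum(),f))
    b=max(best);print(cam,'angle',round(b[1],2),'iou',round(b[0],3),'score',round(r[0]['score'],2))
E
python3 -c "
from ang import *
lean();angle();angle('top')"
```

```text
t 27.6 p [ 0.5747 -0.0141  0.1427] lean 0.628 az -0.278 yaxis az 1.252 ytilt 0.03 j [-0.102 -0.364  2.217 -0.165  0.675 -1.249] F [-1.5 -0.3  6.2]
scene angle 0.44 iou 0.918 score 0.59
top angle 0.42 iou 0.823 score 0.98
```

Call:
apply_moves(targets=[{"translation": [0.15, -0.007, 0.11], "twist": 0, "hand": 0}, {"translation": [0.145, -0.007, 0.115], "twist": 0, "hand": 0}, {"translation": [0.13, -0.007, 0.12], "twist": 0, "hand": 0}])

```text
time: 28.1
tool_pos: [0.561, -0.0101, 0.0897]
tool_rot: [0.307, 0.156, 0.938, -0.035]
contact_force: [-2.6, 0.4, 10.5]
gripper_width: 0.001
grasp_force: 5.3
```

```bash
python3 -c "
from ang import *
lean();angle();angle('top')"
```

```text
t 28.1 p [ 0.561  -0.0101  0.0897] lean 0.628 az -0.278 yaxis az 1.252 ytilt 0.03 j [-0.096 -0.318  2.281 -0.198  0.569 -1.205] F [-2.6  0.4 10.5]
scene angle 0.14 iou 0.92 score 0.67
top angle 0.16 iou 0.862 score 0.69
```

Call:
apply_moves(targets=[{"translation": [0.07, -0.003, 0.072], "twist": 0, "hand": 0}, {"translation": [0.07, -0.003, 0.072], "twist": 0, "hand": 0}])

```text
time: 28.5
tool_pos: [0.5597, -0.0097, 0.0719]
tool_rot: [0.308, 0.155, 0.938, -0.035]
contact_force: [1.1, -1.7, 9.1]
gripper_width: -0.003
grasp_force: 4.6
```

Call:
apply_moves(targets=[{"translation": [0.06, -0.003, 0.077], "twist": 0, "hand": 0}])

```text
time: 28.6
tool_pos: [0.5591, -0.0095, 0.0615]
tool_rot: [0.308, 0.155, 0.938, -0.035]
contact_force: [-1.4, -0.9, 9.3]
gripper_width: -0.001
grasp_force: 4.8
```

Call:
apply_moves(targets=[{"translation": [0.035, -0.002, 0.05], "twist": 0, "hand": 0}])

```text
time: 28.7
tool_pos: [0.5601, -0.0096, 0.0576]
tool_rot: [0.308, 0.155, 0.938, -0.036]
contact_force: [-36.0, 2.7, 56.3]
gripper_width: -0.003
grasp_force: 30.7
```

```bash
python3 -c "
from ang import *
lean();angle();angle('top')"
```

```text
t 28.7 p [ 0.5601 -0.0096  0.0576] lean 0.631 az -0.279 yaxis az 1.252 ytilt 0.029 j [-0.094 -0.257  2.297 -0.232  0.49  -1.166] F [-36.    2.7  56.3]
scene angle -0.02 iou 0.904 score 0.63
top angle 0.04 iou 0.841 score 0.57
```

Firm stop reached. Back off gently and see whether it stays.

Call:
apply_moves(targets=[{"translation": [-0.035, 0.002, -0.05], "twist": 0, "hand": 0}, {"translation": [-0.06, 0.003, -0.08], "twist": 0, "hand": 0}, {"translation": [-0.06, 0.003, -0.08], "twist": 0, "hand": 0}, {"translation": [0, 0, 0], "twist": 0, "hand": 0}])

```text
time: 29.3
tool_pos: [0.557, -0.0093, 0.0788]
tool_rot: [0.305, 0.156, 0.939, -0.035]
contact_force: [0.3, -0.1, 0.6]
gripper_width: -0.006
grasp_force: 0.0
```

```bash
python3 -c "
from ang import *
lean();angle();angle('top')"
```

```text
t 29.3 p [ 0.557  -0.0093  0.0788] lean 0.624 az -0.279 yaxis az 1.251 ytilt 0.029 j [-0.095 -0.308  2.293 -0.206  0.551 -1.195] F [ 0.3 -0.1  0.6]
scene angle 0.02 iou 0.919 score 0.77
top angle 0.04 iou 0.843 score 0.79
```

It is latched: no force 20 mm up, and the angle stays near level. I'll retreat clear and do a final check.

Call:
apply_moves(targets=[{"translation": [-0.2, 0.01, -0.3], "twist": 0, "hand": 0}, {"translation": [-0.2, 0.01, -0.3], "twist": 0, "hand": 0}, {"translation": [-0.2, 0.01, -0.3], "twist": 0, "hand": 0}, {"translation": [-0.2, 0.01, -0.3], "twist": 0, "hand": 0}, {"translation": [-0.2, 0.01, -0.3], "twist": 0, "hand": 0}, {"translation": [0, 0, 0], "twist": 0, "hand": 0}, {"translation": [0, 0, 0], "twist": 0, "hand": 0}])

```text
time: 30.2
tool_pos: [0.5508, -0.0075, 0.2582]
tool_rot: [0.305, 0.156, 0.939, -0.035]
contact_force: [-0.5, 0.0, -1.3]
gripper_width: 0.004
grasp_force: 0.0
```

```bash
python3 -c "
from ang import *
lean();angle();angle('top')
for c in('scene','top'):
  for q in ['tongue_center','plain_center','varnish','glue']: print(c,q,[(np.round(r['point'],3).tolist(),round(r['score'],2)) for r in recognise(c,q)[:2]])
"
```

```text
t 30.2 p [ 0.5508 -0.0075  0.2582] lean 0.623 az -0.279 yaxis az 1.251 ytilt 0.029 j [-0.092 -0.549  2.145 -0.136  0.935 -1.288] F [-0.5  0.  -1.3]
scene angle 0.02 iou 0.934 score 0.69
top angle 0.04 iou 0.75 score 0.73
scene tongue_center [([0.482, -0.392, 0.037], 0.79)]
scene plain_center [([0.4, -0.381, 0.047], 0.86)]
scene varnish [([0.69, 0.218, 0.093], 0.8), ([0.532, -0.231, 0.092], 0.35)]
scene glue [([0.528, -0.232, 0.094], 0.82)]
top tongue_center [([0.472, -0.396, 0.042], 0.88)]
top plain_center [([0.384, -0.387, 0.063], 0.61)]
top varnish [([0.648, 0.208, 0.107], 0.86), ([0.47, -0.395, 0.042], 0.57)]
top glue [([0.504, -0.229, 0.13], 0.77)]
```

```bash
python3 -c "
from plant import *
print(job_done())"
```

```text
the job is handed in; nothing more can be done
None
```

The job is handed in: both offcuts are in the tray, the table is down and latched, and the glue bottle and varnish can have not moved as far as the cameras show; pressing the table home put a brief 66 N or so on the fingertips at the stop, below the 120 N wrist limit.

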